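# Move a push-fit end cap to the other air outlet

## Robot

A 6-joint arm with a two-finger parallel gripper is mounted at the origin on a cart in front of the work surface, level with it; the furniture and walls round the work are solid. World frame = base frame: x ahead of the robot, y to its left, z up, the work surface at z = 0. Lengths are in m, angles in degrees, forces in N, time in s.
With the tool pointing down it reaches from about 0.375 to 0.9 m from the base axis. Payload 3.1 kg.
Tool frame: the origin (TCP) lies midway between the tips of the shut fingers; the grasp point (between the pads) lies 19 mm behind it; z points along the fingers, y is the direction in which the jaws open and shut (so a half turn about z gives the same grasp; the last joint's range is limited). The gripper opens to 87 mm and grips with 3 to 60 N. Pads are 19 mm wide; open, the fingers measure 117 mm over their backs; the gripper's body (75 mm by 190 mm) begins 51 mm behind the grasp point.
Start: joints at [55.09, 30.224, 82.088, -0, 67.689, -10.227], TCP at [0.261, 0.568, 0.223] pointing down, gripper open.
Joint ranges: [-176.69, 176.69], [-43.24, 126.21], [12.49, 139.97], [-82, 262], [0, 151.66], [-163.58, 163.58]. Speed limits (degrees/s): [159.86, 159.86, 180, 180, 180, 180].

## Interface

Orientations are given as a 3x3 rotation matrix whose columns are the frame's x, y, z axes.
In Python, from rig import bot, capture, get_calibration gives the robot as it stands.
- The arm moves only by the tool play_rows, never from a script. Its arguments are lists of equal length, an entry for each row: "fingers": the closure in counts, from 0 (fully open) to 255 (shut); "linear": the shift along the tool's x, y, z in mm, a list of three; "rot": the turn, a rotation vector about the tool's x, y, z in degrees, a list of three. A call has 1 to 20 rows; each row is the pose to reach, as a shift and turn from the pose commanded when the call began, along the tool's axes at that moment; what a row does not reach only later rows make up. A row lasts 1/10 s, in which the tool goes at most 50 mm and 8.59 degrees, less where a joint would pass 70% of its speed; a pose out of reach is approached as far as the arm can. A call with a gripper value outside its range is refused whole. The fingers move at their own pace and stop on an object; the grip force is fixed at half the most. Time passes only in rows, so rows that repeat a pose let the fingers close. It gives the time, the measured TCP pose, the force and the opening at its end, in the units of the state.
- bot.read_state(): the state, without advancing time (a new reading comes with each control period).
- capture(name): name is "scene" or "top"; returns the picture (420x560x3 uint8, red, green, blue); there is no depth.
- get_calibration(name): a dict with "vfov" (degrees; the focal length in pixels is half the picture's height over the tangent of half this angle, whatever the lens; pixels are square), "cx", "cy" (the principal point, pixels), "camera_from_world" (4x4, takes a point from world to camera coordinates). Camera axes: x right, y down, z forward; pixel columns grow to the right and rows downward; lengths in m; the calibration is good to about 2 mm. A picture is of the moment at which its call begins. get_calibration takes no time and is no camera call.
- bot.hand_in(): hands the job in, once; it reports no verdict.
The state is a dict: "time_s": time; "joint_positions": joint angles; "qvel": joint speeds; "tau": joint torques, N m; "position": TCP position; "tcp_rot": TCP orientation; "force": force on the tool from outside, world axes, zero at the start; "moment": the same for the moment, N m; "opening": opening from 0.0 (shut) to 1.0 (fully open).
Only numpy, scipy, OpenCV 4.12 (cv2) and the standard library are available. Lean on these libraries where they do the work, as an engineer would, in place of code of your own. Each camera call takes 0.05 s, during which the arm holds its last target.

## Task

The air outlet closed by the push-fit end cap is needed for the next machine. Keep the cap's release ring pressed into the cap while drawing it off that tube, then push the cap onto the bare outlet's tube until you feel it fully home and its ring has sprung back out, locked. Never force the thin tubes: a gentle push of about 10 N is all it takes. Leave the things lying around where they are.

Things in the scene. Friction and masses are not known exactly. Their poses are not given: they have to be found in the camera images.
- cap_center (a point): end cap: level grey ribbed cylinder, 40 mm across, 40 mm long (x -20 to 20 mm), black release ring, 39 mm across, on its mouth, bore 15.4 mm, 0.1 kg. The point: on the axis, mid length; x runs to the mouth, i.e. to the column of its outlet. The tube's end meets a rubber seat at x = -6.3 mm. Squeezed between its back and the ring, the cap comes off with the fingers.
- cap_ring (a joint): how far the release ring is pressed into the cap, m: 0 sprung out (front face 29 mm from the cap's middle), 0.004 fully in (25 mm). Spring 2 to 5 N. Two steel teeth inside part as it goes in; from 0.003 they clear the tube. About 0.0025: teeth ride on the plain tube, unlocked. Under 0.001 with the cap home: teeth in the groove, locked.
- nut_1 (a point): Outlet 1, capped at first: 34 mm steel column, 104 mm high, black tap bar on top (122 mm) and a level tube out of a brass nut. The point: centre of the nut's face where the tube comes out; x points along the tube INTO the column (the tube runs to -x), z up. The tube stands 78 mm out of the nut; the cap's middle is 72 mm from the nut when locked. Tube as at outlet 2.
- nut_2 (a point): Outlet 2, bare at first, else like outlet 1; its tube was clamped to stand 68 to 90 mm out, not known exactly. The tube is 14 mm across, its nose tapered to 9 mm over 5 mm, with a 6 mm wide ring groove 14 mm behind the end. The cap goes on along x, freely with the ring in; ring out, its teeth need several N. Home is where the tube's end meets the seat.
- specs_2: black spectacle frame with its arms folded, standing on the table, 48 x 144 x 44 mm; a bystander. Origin under its middle, y along its width.
- parts_bin: small blue open bin, 60 x 85 x 28 mm; a bystander. Origin under its middle.
- side_cutters: side cutters with blue handles lying flat, 120 x 49 x 12 mm; a bystander. Origin under the middle.
There are look-alikes about, which are no part of the job. Of the things that look like the part that bears cap_center, the largest one is meant.

How it is judged (in metres and radians):
On the way, in this order (a step that is already met when the one before it is completed fails the run):
1. the release ring is pressed in with the cap still on the first tube (value of joint cap_ring above 0.003 m and x of cap_center in the frame of nut_1 above -0.078 m), for 0.1 s.
2. the cap is drawn right off the first tube (x of cap_center in the frame of nut_1 below -0.108 m), for 0.1 s.
At the end, for the whole second after the job is handed in: the end cap sits straight on outlet 2's tube (its middle 61 to 85 mm out from the nut, as the tube is set, and within 2 mm of the axis), at rest, with the release ring sprung out to within 1 mm, so that it is locked (value of joint cap_ring below 0.001 m and x of cap_center in the frame of nut_2 between -0.085 and -0.061 m and y of cap_center in the frame of nut_2 between -0.002 and 0.002 m and z of cap_center in the frame of nut_2 between -0.0025 and 0.002 m and angle between the x axis of cap_center and the x axis of nut_2, either way round below 0.06 rad and linear speed of end_cap below 0.01 m/s); the robot touches nothing.
It fails at once if outlet 1's tube is strained by more than 40 N (contact force between outlet_1 and anything else above 40 N).
It fails at once if outlet 2's tube is strained by more than 25 N (contact force between outlet_2 and anything else above 25 N).
It fails at once if a bystander (specs_2) is disturbed (moved by more than 20 mm) (distance of specs_2 from where it was at the start of the episode above 0.02 m).
It fails at once if a bystander (side_cutters) is disturbed (moved by more than 20 mm) (distance of side_cutters from where it was at the start of the episode above 0.02 m).
It fails at once if a bystander (parts_bin) is disturbed (moved by more than 20 mm) (distance of parts_bin from where it was at the start of the episode above 0.02 m).
It also fails if it takes over 67 s, if anything falls off the work surface, if the arm or the gripper's body presses on something with over 40 N, if the wrist force passes 120 N, or if a joint passes its speed limit or range.

## Working session

There is one attempt and no reset: what is moved stays moved. The work goes in short steps, Python scripts to look and compute and a tool call to move; the robot and the scene stay as the last step left them, time stands still between calls to the robot, and variables do not carry over. Pictures are saved under pics/ and viewed, and the job is handed in when it is done.

Besides the shell and the picture viewer there is one more tool, called as a command line: name --argument value ..., lists and objects as JSON in quotes. play_rows: Moves the arm, as the interface text tells. Its arguments: {"type":"object","properties":{"fingers":{"type":"array"},"linear":{"type":"array"},"rot":{"type":"array"}},"required":["fingers","linear","rot"]}

```bash
ls; mkdir -p pics
python3 - <<'E'
from rig import bot, capture, get_calibration
import cv2,json
for n in("scene","top"):
    im=capture(n); cv2.imwrite(f"pics/{n}0.png",cv2.cvtColor(im,cv2.COLOR_RGB2BGR)); c=get_calibration(n); print(n,c)
s=bot.read_state(); print(s)
E
```

```text
pics
scene {'vfov': 42.816380420520346, 'cx': 275.3252980381528, 'cy': 205.354599122385, 'camera_from_world': array([[-0.77576042, -0.63089764,  0.01280408,  0.2405052 ],
       [-0.48314208,  0.58078117, -0.65518467,  0.4306757 ],
       [ 0.40591809, -0.51445253, -0.75536024,  0.64442087],
       [ 0.        ,  0.        ,  0.        ,  1.        ]])}
top {'vfov': 57.821233361438175, 'cx': 277.88614487211714, 'cy': 210.33731273175067, 'camera_from_world': array([[-0.01117069, -0.99976573, -0.01853921, -0.23359874],
       [-0.98552447,  0.01414436, -0.16894214,  0.50239892],
       [ 0.16916479,  0.01638365, -0.9854516 ,  0.83196498],
       [ 0.        ,  0.        ,  0.        ,  1.        ]])}
{'time_s': 0.1, 'joint_positions': array([ 5.50917698e+01,  3.02743230e+01,  8.21471326e+01, -1.35642180e-03,
        6.76906676e+01, -1.02272356e+01]), 'qvel': array([ 0.03382921, -0.10001484, -0.09748187,  0.09242176, -0.05468393,
       -0.10008536]), 'tau': array([ 1.49193265e-04, -4.40984166e+01, -1.77149963e+01,  6.35287492e-02,
        5.34110167e-02, -5.55281406e-05]), 'position': array([0.26058003, 0.56737323, 0.22167279]), 'tcp_rot': array([[-9.08650318e-01,  4.17556445e-01, -1.10191104e-03],
       [ 4.17557772e-01,  9.08648937e-01, -1.61734153e-03],
       [ 3.25918916e-04, -1.92970941e-03, -9.99998085e-01]]), 'force': array([-0.04565898,  1.06299308, -0.08385991]), 'moment': array([-0.01403242, -0.02181957,  0.01452661]), 'opening': 0.9999009365985397}
```

View pics/scene0.png

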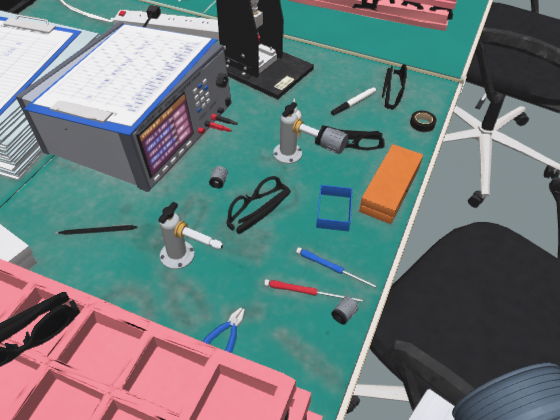

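View pics/top0.png

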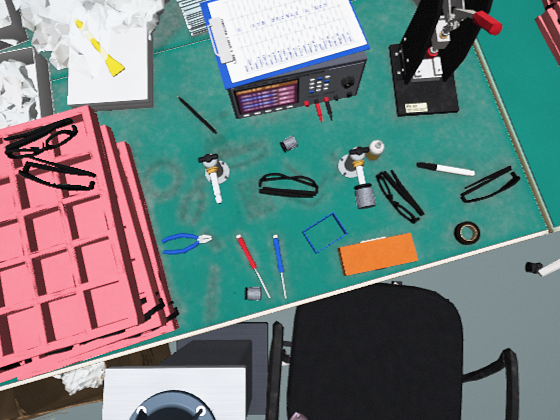

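Run:
```python
import cv2,numpy as np
t=cv2.imread("pics/top0.png");s=cv2.imread("pics/scene0.png")
a=cv2.resize(t[125:245,320:440],(390,390),interpolation=cv2.INTER_CUBIC)
b=cv2.resize(t[130:250,165:285],(390,390),interpolation=cv2.INTER_CUBIC)
cv2.imwrite("pics/c1.png",np.hstack([a,b]))
a=cv2.resize(s[70:190,260:390],(422,390),interpolation=cv2.INTER_CUBIC)
b=cv2.resize(s[180:290,140:260],(375,344),interpolation=cv2.INTER_CUBIC)
b=cv2.copyMakeBorder(b,0,46,0,0,cv2.BORDER_CONSTANT)
cv2.imwrite("pics/c2.png",np.hstack([a,b]))
```

```text
(no output)
```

View pics/c1.png

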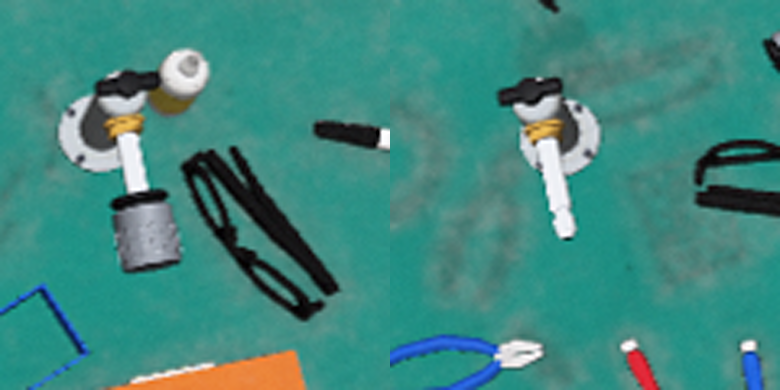

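View pics/c2.png

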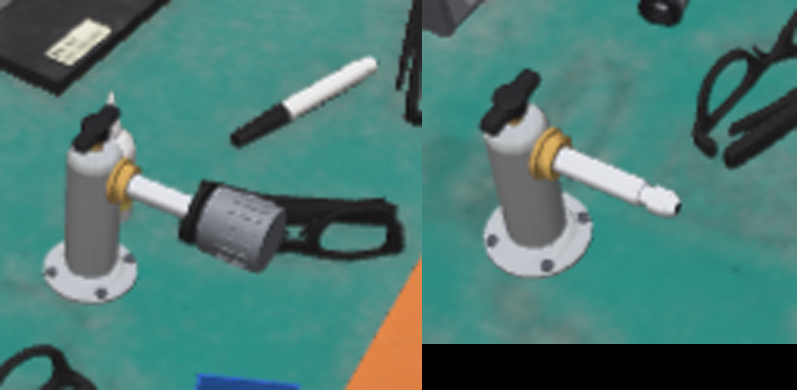

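```bash
cat > h.py <<'E'
import numpy as np,cv2
from rig import get_calibration
H,W=420,560
def cam(n):
    c=get_calibration(n); f=H/2/np.tan(np.radians(c["vfov"]/2)); M=c["camera_from_world"]
    return f,c["cx"],c["cy"],M[:3,:3],M[:3,3]
def proj(n,P):
    f,cx,cy,R,t=cam(n); q=R@np.asarray(P,float)+t; return np.array([cx+f*q[0]/q[2],cy+f*q[1]/q[2]])
def ray(n,uv):
    f,cx,cy,R,t=cam(n); d=R.T@np.array([(uv[0]-cx)/f,(uv[1]-cy)/f,1]); return -R.T@t,d/np.linalg.norm(d)
def tri(uvs,uvt):
    A=np.zeros((3,3));b=np.zeros(3);rs=[ray("scene",uvs),ray("top",uvt)]
    for o,d in rs:
        P=np.eye(3)-np.outer(d,d);A+=P;b+=P@o
    X=np.linalg.solve(A,b); return X,[np.linalg.norm(np.cross(X-o,d))*1000 for o,d in rs]
def plane(n,u1,u2):
    o,d1=ray(n,u1);_,d2=ray(n,u2);k=np.cross(d1,d2);return k/np.linalg.norm(k),o
E
python3 - <<'E'
import cv2,numpy as np
from h import *
t=cv2.imread("pics/top0.png");s=cv2.imread("pics/scene0.png")
for n,im,roi in(("top",t,(345,150,380,215)),("top",t,(200,150,230,210)),("scene",s,(290,110,350,160)),("scene",s,(170,220,230,255))):
    x0,y0,x1,y1=roi; hsv=cv2.cvtColor(im[y0:y1,x0:x1],cv2.COLOR_BGR2HSV)
    S,V,Hh=hsv[...,1],hsv[...,2],hsv[...,0]
    white=(S<60)&(V>170); 
    brass=(Hh>10)&(Hh<30)&(S>110)&(V>90)
    print(n,roi)
    for y in range(y1-y0):
        print(y0+y,''.join('W' if white[y,x] else 'B' if brass[y,x] else 'k' if V[y,x]<60 else 'g' if S[y,x]<60 else '.' for x in range(x1-x0)))
E
```

```text
top (345, 150, 380, 215)
150 .....kkkkkkkkkkkkkkkkkkkggWWWWWWWWW
151 .....kkkkkkkkkkkkkkkkkkkgggWWWWWWWW
152 .....kkkkkkkkkkkkkkkkkk.BgggWWWWWWW
153 .....kkkkkkkkkkkkggggBBBBBgggggWWWg
154 ...ggkgggggggkkggWWWg.BBBBB.ggggggg
155 WWWgkgWWWWWWWggWWWWgg.BBBBBB..ggg..
156 WWggkggWWWWWWWWWWWWg.gBBBBBBBBBBBB.
157 WWgkggggWWWWWWWWWWg..g.BBBBBBBBBBg.
158 WggggkggWWWWWWWWWgg...g.BBBBBBBB...
159 WgggggggggWWWWWWgg.....gg.BBBB.g...
160 ggggggggggggg..BBB.......gggg......
161 gkgggggg.BBBBBBBBBB................
162 ggggggg.BBBBBBBBBBB................
163 kggggg.BBBBBBBBBBB.................
164 kgggggg.BBBBBBBBBBB................
165 kgggggggBBBBB..g...................
166 ggggggggBBBWWWWWWg.................
167 gkggggggBB.WWWWWWW.................
168 ggggggggg.kWWWWWWW.................
169 WggggggggggWWWWWWW.................
170 WWggggggggWWWWWWWW.................
171 WWWWWgggWWWgWWWWWW.................
172 gWWWWWWWWWWWWWWWWWW................
173 gWWWWWWWWWWWWWWWWWW...............k
174 gWWWWWWWWWWWWWWWWWW..............kk
175 WWWWWWWWWWWWWWWWWWW............kkkk
176 WWWWWWWWWWW.gWWWWWW............
[... 8528 characters left out ...]
ggggggWWWWg..............gggggWWWWWWWWWWWWg.......
245 ggggggggggggggggWWWWWg...............gggggWWWWWWWWWg........
246 ggggggggggggggggWWWWWW....................gWWWWWWWWk........
247 ggggggggggggggggWWWWWgg....................ggWWWWWWk........
248 ggggggggggggggggWgggggg.....................gggggggg........
249 gggggggggggggggggWWggggg.......................gg...........
250 gggggggggggggggggWWggggg....................................
251 gggggggggggggggggWWWgggW....................................
252 ggggggggggggggggWWWWWWWWg...................................
253 ggggggggggggggggWWWWWWWW....................................
254 gggggggggggggggWWWWWWWWW....................................
```

```bash
cat > meas.py <<'E'
from h import *
t=cv2.imread("pics/top0.png");s=cv2.imread("pics/scene0.png")
def edges(im,axis,k,lo,hi,seed):
    # along row k (axis 0) or column k: extent of low-saturation run around seed, sub-pixel
    hsv=cv2.cvtColor(im,cv2.COLOR_BGR2HSV)[...,1].astype(float)
    l=hsv[k,:] if axis==0 else hsv[:,k]
    a=seed
    while a>lo and l[a]<100:a-=1
    A=a+(l[a]-100)/(l[a]-l[a+1])
    b=seed
    while b<hi and l[b]<100:b+=1
    B=b-(l[b]-100)/(l[b]-l[b-1])
    return A,B
def line(im,axis,ks,seedf,lo,hi):
    out=[]
    for k in ks:
        A,B=edges(im,axis,k,lo,hi,int(round(seedf(k))))
        out.append((k,(A+B)/2,B-A))
    o=np.array(out); p=np.polyfit(o[:,0],o[:,1],1); r=o[:,1]-np.polyval(p,o[:,0])
    print("rms",r.std().round(2),"width",o[:,2].mean().round(2),o[[0,-1],2].round(1)); return p
L={}
L['t1']=line(t,0,range(178,184),lambda k:361.5,300,420)
L['t1c']=line(t,0,range(191,205),lambda k:365,300,420)
L['t2']=line(t,0,range(185,196),lambda k:215+(k-183)*.2,150,250)
L['s1']=line(s,1,range(303,316),lambda k:127+(k-303)*.4,100,160)
L['s2']=line(s,1,range(190,207),lambda k:231+(k-188)*.5,200,270)
print(L)
def axis3(pt,ps,tr,sc):
    n1,o1=plane("top",(np.polyval(pt,tr[0]),tr[0]),(np.polyval(pt,tr[1]),tr[1]))
    n2,o2=plane("scene",(sc[0],np.polyval(ps,sc[0])),(sc[1],np.polyval(ps,sc[1])))
    d=np.cross(n1,n2);d/=np.linalg.norm(d)
    P=np.linalg.lstsq(np.vstack([n1,n2,d]),np.array([n1@o1,n2@o2,0]),rcond=None)[0]
    if d[0]<0:d=-d
    return P,d
def at(P,d,n,uv):
    o,r=ray(n,uv); # closest point on axis to ray
    A=np.stack([d,-r],1);x=np.linalg.lstsq(A,o-P,rcond=None)[0]; return P+x[0]*d
if __name__=="__main__":
    for nm,tk,sk,tr,sc in(("1","t1","s1",(178,184),(303,316)),("1c","t1c","s1",(191,204),(303,316)),("2","t2","s2",(185,196),(190,207))):
        P,d=axis3(L[tk],L[sk],tr,sc)
        Q=P+d*(0.55-P[0])/d[0]
        print(nm,"at x=.55",Q.round(4),"dir",d.round(4),"yaw",np.degrees(np.arctan2(d[1],d[0])).round(2),"pitch",np.degrees(np.arcsin(d[2])).round(2))
        for k in ((165,184,187,206) if nm[0]=="1" else (172,203)):
            print("  top row",k,at(P,d,"top",(np.polyval(L[tk],k),k)).round(4))
        for k in ((299,318,323,347) if nm[0]=="1" else (182.5,221)):
            print("  scene col",k,at(P,d,"scene",(k,np.polyval(L[sk],k))).round(4))
E
python3 meas.py
```

```text
rms 0.1 width 7.14 [7.  7.1]
rms 0.17 width 19.33 [18.4 19.3]
rms 0.15 width 6.81 [7.1 5.7]
rms 0.76 width 10.24 [11.8 16.2]
rms 0.76 width 12.87 [13.6 10.4]
{'t1': array([2.35858553e-01, 3.18846638e+02]), 't1c': array([1.45957967e-01, 3.36020291e+02]), 't2': array([  0.19645381, 179.07139675]), 's1': array([  0.51103124, -27.59347393]), 's2': array([  0.50583871, 135.03770844])}
1 at x=.55 [ 0.55   -0.4281  0.0768] dir [0.9514 0.2246 0.2109] yaw 13.28 pitch 12.17
  top row 165 [ 0.5907 -0.4184  0.0859]
  top row 184 [ 0.5497 -0.4281  0.0768]
  top row 187 [ 0.5432 -0.4297  0.0753]
  top row 206 [ 0.5019 -0.4394  0.0662]
  scene col 299 [ 0.5925 -0.418   0.0862]
  scene col 318 [ 0.553  -0.4273  0.0775]
  scene col 323 [ 0.5427 -0.4298  0.0752]
  scene col 347 [ 0.4935 -0.4414  0.0643]
1c at x=.55 [ 0.55   -0.4299  0.0749] dir [0.9887 0.1143 0.0966] yaw 6.59 pitch 5.54
  top row 165 [ 0.5926 -0.425   0.0791]
  top row 184 [ 0.5501 -0.4299  0.0749]
  top row 187 [ 0.5434 -0.4307  0.0743]
  top row 206 [ 0.5012 -0.4356  0.0701]
  scene col 299 [ 0.597  -0.4245  0.0795]
  scene col 318 [ 0.5544 -0.4294  0.0753]
  scene col 323 [ 0.5433 -0.4307  0.0742]
  scene col 347 [ 0.4911 -0.4367  0.0691]
2 at x=.55 [ 0.55   -0.1034  0.0842] dir [0.9779 0.1924 0.0817] yaw 11.13 pitch 4.68
  top row 172 [ 0.5798 -0.0975  0.0867]
  top row 203 [ 0.5107 -0.1111  0.0809]
  scene col 182.5 [ 0.5835 -0.0968  0.087 ]
  scene col 221 [ 0.5124 -0.1108  0.081 ]
```

Run:
```python
from h import *
t=cv2.imread("pics/top0.png");s=cv2.imread("pics/scene0.png")
for c in (190,200,206): print(c,s[224:250,c,2].tolist(),s[224:250,c,1].tolist())
for c in (303,310,315): print(c,s[118:142,c,2].tolist())
for r in (180,183): print(r,t[r,352:372,2].tolist())
for r in (186,193): print(r,t[r,206:228,2].tolist())
for r in (192,203): print(r,t[r,350:380,2].tolist())
for c in (330,338): print(c,s[118:160,c,2].tolist(),s[118:160,c,1].tolist())
```

```text
190 [79, 86, 92, 91, 120, 222, 225, 226, 225, 224, 225, 224, 195, 140, 89, 81, 78, 81, 82, 85, 132, 182, 189, 176, 89, 88] [142, 143, 142, 138, 145, 225, 227, 228, 227, 226, 227, 225, 196, 144, 126, 139, 141, 142, 142, 145, 169, 190, 194, 181, 91, 91]
200 [70, 74, 79, 84, 90, 97, 100, 95, 126, 223, 224, 226, 226, 224, 225, 226, 207, 156, 95, 59, 61, 61, 62, 60, 58, 54] [136, 138, 140, 142, 144, 145, 144, 144, 161, 225, 227, 228, 228, 226, 227, 227, 207, 159, 121, 142, 142, 143, 143, 143, 143, 141]
206 [68, 67, 66, 69, 69, 66, 64, 60, 58, 56, 63, 123, 226, 225, 227, 225, 225, 225, 221, 186, 127, 74, 67, 68, 69, 69] [143, 142, 141, 140, 140, 140, 141, 140, 141, 140, 143, 167, 227, 227, 229, 227, 227, 227, 222, 186, 132, 126, 139, 139, 139, 140]
303 [63, 68, 69, 70, 83, 104, 187, 225, 225, 224, 225, 215, 166, 113, 89, 84, 82, 89, 92, 89, 78, 73, 70, 70]
310 [64, 62, 58, 59, 61, 65, 63, 62, 94, 188, 226, 224, 225, 225, 203, 151, 108, 79, 79, 77, 80, 83, 84, 89]
315 [64, 61, 60, 64, 62, 61, 60, 64, 70, 77, 105, 191, 226, 224, 225, 225, 202, 149, 105, 62, 48, 47, 42, 30]
180 [31, 34, 40, 4
[... 735 characters left out ...]
49, 144, 142, 125, 120, 117, 109, 117, 89, 88, 93, 95, 65, 81, 76, 94, 84, 78, 68, 61, 55, 50, 47, 47] [141, 143, 143, 143, 143, 144, 144, 145, 136, 74, 134, 144, 150, 154, 158, 161, 160, 132, 152, 147, 146, 129, 124, 120, 113, 121, 91, 90, 96, 97, 68, 84, 86, 134, 144, 144, 143, 143, 144, 143, 142, 143]
338 [86, 82, 79, 83, 80, 72, 68, 71, 76, 81, 80, 62, 113, 128, 136, 139, 122, 153, 158, 168, 142, 151, 145, 136, 123, 128, 122, 117, 109, 100, 91, 80, 69, 66, 60, 57, 69, 62, 58, 54, 54, 53] [143, 143, 143, 145, 144, 144, 143, 142, 143, 144, 136, 73, 115, 131, 139, 143, 125, 156, 163, 171, 146, 154, 149, 140, 125, 131, 125, 119, 112, 103, 94, 82, 71, 67, 61, 76, 140, 142, 141, 141, 142, 143]
```

```bash
cat > meas.py <<'E'
from h import *
from scipy.optimize import least_squares
def ratio(im):
    im=im.astype(float); return (im[...,1]-im[...,2])/(im[...,1]+1)
def mids(im,axis,ks,seedf,maxw):
    D=ratio(im); out=[]
    for k in ks:
        l=D[k,:] if axis==0 else D[:,k]
        th=0.22; a=b=int(round(seedf(k)))
        while l[a]<th:a-=1
        while l[b]<th:b+=1
        A=a+(l[a]-th)/(l[a]-l[a+1]);B=b-(l[b]-th)/(l[b]-l[b-1])
        if B-A<maxw: out.append(((A+B)/2,k,B-A) if axis==0 else (k,(A+B)/2,B-A))
    o=np.array(out);print(len(o),"width",o[:,2].round(1).tolist());return o[:,:2]
def fit(top,sc,xr):
    def P(p,x): return np.array([x,p[0]+(x-.55)*np.tan(p[1]),p[2]])
    def res(p):
        r=[]
        for n,pts in(("top",top),("scene",sc)):
            a,b=proj(n,P(p,xr[0])),proj(n,P(p,xr[1]));d=(b-a)/np.linalg.norm(b-a)
            r+=list(((pts-a)@np.array([-d[1],d[0]])))
        return np.array(r)
    s=least_squares(res,[np.mean(xr)*0-.2,.1,.08],loss="soft_l1",f_scale=.5)
    print("y@.55 %.4f yaw %.2f z %.4f rms px %.2f"%(s.x[0],np.degrees(s.x[1]),s.x[2],res(s.x).std()))
    d=np.array([np.cos(s.x[1]),np.sin(s.x[1]),0]);return P(s.x,.55),d
def at(P,d,n,uv):
    o,r=ray(n,uv);x=np.linalg.lstsq(np.stack([d,-r],1),o-P,rcond=None)[0];return P+x[0]*d
E
cat > m1.py <<'E'
from meas import *
t=cv2.imread("pics/top0.png");s=cv2.imread("pics/scene0.png")
t1=mids(t,0,range(178,184),lambda k:361,9);t1c=mids(t,0,range(191,204),lambda k:365,24)
t2=mids(t,0,range(184,197),lambda k:215+(k-183)*.2,9)
s1=mids(s,1,range(303,315),lambda k:127+(k-303)*.4,13);s1c=mids(s,1,range(327,338),lambda k:137,30)
s2=mids(s,1,range(190,207),lambda k:231+(k-188)*.5,13)
f1=fit(np.vstack([t1,t1c]),np.vstack([s1,s1c]),(.5,.6))
f1b=fit(t1,s1,(.5,.6))
f2=fit(t2,s2,(.5,.6))
def show(f,n,ax):
    # intensity profile along projected axis
    im=t if n=="top" else s
    for x in np.arange(*ax): 
        u=proj(n,f[0]+f[1]*(x-.55)/f[1][0]); c=cv2.getRectSubPix(im,(1,1),(float(u[0]),float(u[1])))[0,0]; print(n,"x%.3f"%x,u.round(1),c[::-1])
for n in("top","scene"): show(f1,n,(.48,.61,.003))
print()
for n in("top","scene"): show(f2,n,(.495,.60,.003))
E
python3 m1.py
```

```text
6 width [6.5, 6.5, 6.5, 6.7, 6.5, 6.6]
13 width [17.8, 17.8, 17.9, 18.3, 18.2, 18.2, 18.9, 19.3, 18.5, 18.4, 18.9, 18.6, 18.7]
13 width [6.5, 6.4, 6.4, 6.4, 6.4, 6.4, 6.3, 6.3, 6.4, 6.4, 6.0, 5.2, 4.9]
12 width [9.8, 8.1, 8.1, 8.2, 8.3, 8.1, 8.1, 7.9, 7.6, 8.0, 8.1, 8.3]
11 width [23.3, 23.2, 23.6, 24.0, 24.2, 24.0, 24.1, 24.3, 24.3, 24.5, 24.1]
17 width [10.0, 10.0, 9.9, 9.9, 9.8, 10.0, 10.2, 10.3, 10.1, 9.9, 10.1, 9.7, 9.5, 9.5, 9.3, 9.5, 9.3]
y@.55 -0.4267 yaw 8.08 z 0.0815 rms px 0.25
y@.55 -0.4265 yaw 8.08 z 0.0818 rms px 0.22
y@.55 -0.1031 yaw 12.28 z 0.0825 rms px 0.18
top x0.480 [368.2 214.7] [ 32 146 134]
top x0.483 [367.9 213.3] [ 31 146 133]
top x0.486 [367.6 211.9] [ 32 146 134]
top x0.489 [367.4 210.6] [ 35 148 135]
top x0.492 [367.1 209.2] [ 37 152 138]
top x0.495 [366.8 207.9] [36 96 90]
top x0.498 [366.6 206.5] [31 36 37]
top x0.501 [366.3 205.2] [134 140 150]
top x0.504 [366.  203.8] [168 174 184]
top x0.507 [365.8 202.5] [166 172 182]
top x0.510 [365.5 201.1] [170 176 186]
top x0.513 [365.3 199.8] [173 178 188]
top x0.516 [365.  198.4] [172 177 188]
top x0.519 [364.
[... 5044 characters left out ...]
32]
scene x0.549 [200.9 237.4] [224 226 232]
scene x0.552 [199.3 236.7] [224 226 232]
scene x0.555 [197.7 236. ] [224 226 232]
scene x0.558 [196.1 235.3] [224 227 232]
scene x0.561 [194.4 234.6] [224 227 232]
scene x0.564 [192.8 233.9] [224 226 232]
scene x0.567 [191.2 233.2] [224 226 232]
scene x0.570 [189.6 232.6] [224 226 232]
scene x0.573 [188.  231.9] [224 226 232]
scene x0.576 [186.4 231.2] [224 226 232]
scene x0.579 [184.8 230.5] [225 227 232]
scene x0.582 [183.2 229.8] [205 204 207]
scene x0.585 [181.6 229.1] [162 133  83]
scene x0.588 [180.  228.4] [213 171  95]
scene x0.591 [178.4 227.8] [194 155  86]
scene x0.594 [176.8 227.1] [182 144  81]
scene x0.597 [175.2 226.4] [164 148 123]
```

```bash
cat > go.py <<'E'
import sys,numpy as np
from rig import bot
from scipy.spatial.transform import Rotation as R
def to(x,y,z,yaw):
    s=bot.read_state();p=np.array(s["position"]);M=np.array(s["tcp_rot"])
    a=np.radians(yaw);Y=np.array([np.cos(a),np.sin(a),0]);Z=np.array([0,0,-1.]);X=np.cross(Y,Z)
    T=np.stack([X,Y,Z],1)
    print("lin",(M.T@(np.array([x,y,z])-p)*1000).round(1),"rot",np.degrees(R.from_matrix(M.T@T).as_rotvec()).round(2))
if __name__=="__main__":
    v=[float(a) for a in sys.argv[1:]]
    for i in range(0,len(v),4): to(*v[i:i+4])
    s=bot.read_state();print("t",s["time_s"].__round__(2),"F",s["force"].round(1),"op",round(s["opening"],3),"q",s["joint_positions"].round(0))
E
python3 go.py .35 .45 .33 36 .52 .05 .33 8.1 .52 -.431 .2 8.1
```

```text
lin [-130.2  -69.5 -108.2] rot [-1.100e-01  1.000e-02  2.932e+01]
lin [-451.7 -362.  -107.8] rot [-1.100e-01  4.000e-02  5.722e+01]
lin [-652.6 -798.8   23. ] rot [-1.100e-01  4.000e-02  5.722e+01]
t 0.1 F [-0.   1.1 -0.1] op 1.0 q [ 55.  30.  82.  -0.  68. -10.]
```

play_rows --fingers '[0,0,0,0,0,0,0,0,0,0,0,0,0,0,0,0]' --linear '[[0,0,-50],[0,0,-108],[-40,-20,-108],[-80,-45,-108],[-130,-70,-108],[-130,-70,-108],[-165,-103,-108],[-200,-135,-108],[-235,-165,-108],[-270,-198,-108],[-305,-230,-108],[-340,-262,-108],[-378,-295,-108],[-415,-330,-108],[-452,-362,-108],[-452,-362,-108]]' --rot '[[0,0,0],[0,0,0],[0,0,5],[0,0,12],[0,0,20],[0,0,28],[0,0,32],[0,0,36],[0,0,40],[0,0,44],[0,0,48],[0,0,51],[0,0,54],[0,0,57.2],[0,0,57.2],[0,0,57.2]]'

```text
time_s: 1.7
position: [0.5231, 0.0446, 0.3301]
tcp_rot: [[-0.134, 0.991, 0.001], [0.991, 0.134, -0.003], [-0.003, 0.001, -1.0]]
force: [-0.3, 0.1, 0.3]
opening: 1.004
```

```bash
python3 go.py .52 -.431 .33 8.1 .5202 -.4309 .16 8.08
```

```text
lin [-470.8  -66.9    1.3] rot [ 0.06  0.16 -0.39]
lin [-470.3  -66.8  171.3] rot [ 0.06  0.16 -0.37]
t 1.7 F [-0.3  0.1  0.3] op 1.004 q [ -7.  16.  88.  -0.  76. -15.]
```

play_rows --fingers '[0,0,0,0,0,0,60,60,60,60,60,60,60,60,60,60,60,60]' --linear '[[-45,-7,0],[-95,-14,0],[-145,-21,0],[-195,-28,0],[-245,-35,0],[-295,-42,0],[-345,-49,0],[-390,-56,0],[-430,-62,0],[-470.3,-66.8,0],[-470.3,-66.8,0],[-470.3,-66.8,45],[-470.3,-66.8,90],[-470.3,-66.8,135],[-470.3,-66.8,171],[-470.3,-66.8,171],[-470.3,-66.8,171],[-470.3,-66.8,171]]' --rot '[[0,0,-0.4],[0,0,-0.4],[0,0,-0.4],[0,0,-0.4],[0,0,-0.4],[0,0,-0.4],[0,0,-0.4],[0,0,-0.4],[0,0,-0.4],[0,0,-0.4],[0,0,-0.4],[0,0,-0.4],[0,0,-0.4],[0,0,-0.4],[0,0,-0.4],[0,0,-0.4],[0,0,-0.4],[0,0,-0.4]]'

```text
time_s: 3.5
position: [0.5223, -0.4256, 0.1623]
tcp_rot: [[-0.149, 0.989, 0.003], [0.989, 0.149, -0.003], [-0.004, 0.003, -1.0]]
force: [0.0, -0.7, 0.7]
opening: 0.767
```

```bash
python3 go.py .5202 -.4309 .093 8.08
python3 - <<'E'
from rig import capture
import cv2,numpy as np
t=cv2.cvtColor(capture("top"),cv2.COLOR_RGB2BGR);s=cv2.cvtColor(capture("scene"),cv2.COLOR_RGB2BGR)
cv2.imwrite("pics/top1.png",t);cv2.imwrite("pics/scene1.png",s)
a=cv2.resize(t[115:235,300:420],(390,390),interpolation=cv2.INTER_CUBIC)
b=cv2.resize(s[50:180,260:390],(390,390),interpolation=cv2.INTER_CUBIC)
cv2.imwrite("pics/c3.png",np.hstack([a,b]))
E
```

```text
lin [-4.7 -3.1 69.3] rot [0.16 0.22 0.48]
t 3.5 F [ 0.  -0.7  0.7] op 0.767 q [-49.  38.  78.   0.  64. -57.]
```

View pics/c3.png

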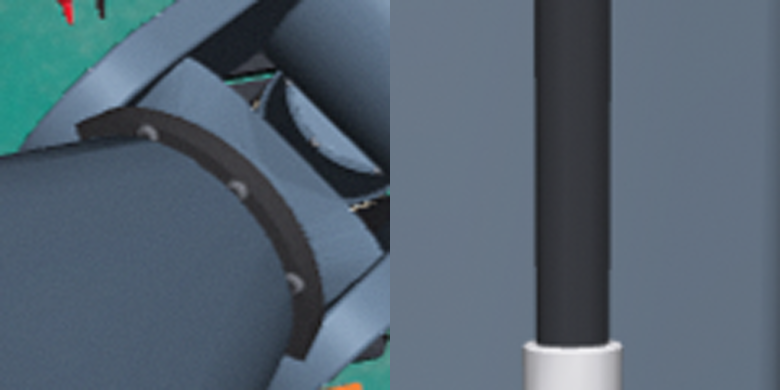

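```bash
python3 go.py .5202 -.4309 .12 8.08; python3 -c "
from rig import bot
s=bot.read_state();print(s['position'],s['qvel'].round(2),s['tau'].round(1))"
```

```text
lin [-4.5 -2.8 42.6] rot [0.17 0.26 0.46]
t 3.6 F [0.8 0.8 0.1] op 0.761 q [-49.  38.  78.   0.  64. -57.]
[ 0.52215602 -0.42582582  0.16258356] [-0.21  0.17  0.55 -0.05 -0.14 -0.08] [  0.1 -48.1 -16.6   0.    0.1   0. ]
```

play_rows --fingers '[60,60,60,60,60]' --linear '[[-4.5,-2.8,20],[-4.5,-2.8,42.5],[-4.5,-2.8,42.5],[-4.5,-2.8,42.5],[-4.5,-2.8,42.5]]' --rot '[[0.16,0.2,0.45],[0.16,0.2,0.45],[0.16,0.2,0.45],[0.16,0.2,0.45],[0.16,0.2,0.45]]'

```text
time_s: 4.1
position: [0.5191, -0.4304, 0.1178]
tcp_rot: [[-0.14, 0.99, -0.002], [0.99, 0.14, 0.002], [0.002, -0.002, -1.0]]
force: [-0.4, -0.4, -0.1]
opening: 0.768
```

```bash
python3 go.py .5202 -.4309 .0925 8.08
```

```text
lin [-0.7  1.1 25.3] rot [-0.11 -0.12 -0.03]
t 4.1 F [-0.4 -0.4 -0.1] op 0.768 q [-49.  41.  79.  -0.  60. -57.]
```

play_rows --fingers '[60,60,60,60]' --linear '[[0,0.5,12],[0,0.5,22],[0,0.5,22],[0,0.5,22]]' --rot '[[0,0,0],[0,0,0],[0,0,0],[0,0,0]]'

```text
time_s: 4.5
position: [0.5188, -0.4292, 0.0943]
tcp_rot: [[-0.14, 0.99, -0.004], [0.99, 0.14, 0.004], [0.005, -0.004, -1.0]]
force: [0.4, 0.3, -0.2]
opening: 0.765
```

```bash
python3 go.py .5202 -.4309 .0925 8.08
python3 - <<'E'
from rig import capture,bot
import numpy as np
P=[]
for i in range(6):
    capture("top");P.append(bot.read_state()["position"])
P=np.array(P);print(P.round(4))
E
```

```text
lin [-1.9  1.1  1.8] rot [-0.2  -0.26 -0.01]
t 4.5 F [ 0.4  0.3 -0.2] op 0.765 q [-49.  43.  80.  -0.  58. -57.]
[[ 0.5191 -0.4295  0.0948]
 [ 0.5192 -0.4297  0.0951]
 [ 0.5193 -0.4298  0.0953]
 [ 0.5193 -0.4297  0.0954]
 [ 0.5193 -0.4298  0.0955]
 [ 0.5193 -0.4297  0.0954]]
```

play_rows --fingers '[60,60,60,60,60]' --linear '[[-1.3,0.7,1.5],[-1.3,0.7,3],[-1.3,0.7,3],[-1.3,0.7,3],[-1.3,0.7,3]]' --rot '[[0,0,0],[0,0,0],[0,0,0],[0,0,0],[0,0,0]]'

```text
time_s: 5.3
position: [0.5202, -0.4311, 0.0924]
tcp_rot: [[-0.14, 0.99, -0.002], [0.99, 0.14, 0.002], [0.003, -0.002, -1.0]]
force: [0.6, -0.5, 1.7]
opening: 0.769
```

```bash
python3 go.py .5202 -.4309 .0925 8.08
```

```text
lin [ 0.2 -0.  -0.1] rot [-0.12 -0.14 -0.02]
t 5.3 F [ 0.6 -0.5  1.7] op 0.769 q [-49.  43.  80.  -0.  57. -57.]
```

play_rows --fingers '[75,85,93,98,98,98]' --linear '[[0,0,0],[0,0,0],[0,0,0],[0,0,0],[0,0,0],[0,0,0]]' --rot '[[0,0,0],[0,0,0],[0,0,0],[0,0,0],[0,0,0],[0,0,0]]'

```text
time_s: 5.9
position: [0.5202, -0.4308, 0.0923]
tcp_rot: [[-0.14, 0.99, -0.003], [0.99, 0.14, 0.003], [0.003, -0.002, -1.0]]
force: [1.7, 0.6, 2.9]
opening: 0.614
```

play_rows --fingers '[103,106,106,106]' --linear '[[0,0,0],[0,0,0],[0,0,0],[0,0,0]]' --rot '[[0,0,0],[0,0,0],[0,0,0],[0,0,0]]'

```text
time_s: 6.3
position: [0.5206, -0.4308, 0.0923]
tcp_rot: [[-0.14, 0.99, -0.002], [0.99, 0.14, 0.002], [0.003, -0.001, -1.0]]
force: [3.7, 0.2, 3.9]
opening: 0.584
```

play_rows --fingers '[109,112,115,115]' --linear '[[0,0,0],[0,0,0],[0,0,0],[0,0,0]]' --rot '[[0,0,0],[0,0,0],[0,0,0],[0,0,0]]'

```text
time_s: 6.7
position: [0.5205, -0.4308, 0.0923]
tcp_rot: [[-0.14, 0.99, -0.002], [0.99, 0.14, 0.003], [0.003, -0.002, -1.0]]
force: [5.7, 0.1, 4.6]
opening: 0.55
```

play_rows --fingers '[118,121,124,124]' --linear '[[0,0,0],[0,0,0],[0,0,0],[0,0,0]]' --rot '[[0,0,0],[0,0,0],[0,0,0],[0,0,0]]'

```text
time_s: 7.1
position: [0.5191, -0.431, 0.0923]
tcp_rot: [[-0.141, 0.99, -0.005], [0.99, 0.141, 0.003], [0.003, -0.005, -1.0]]
force: [1.6, 0.8, 6.3]
opening: 0.516
```

play_rows --fingers '[130,140,160,200,255,255]' --linear '[[0,0,0],[0,0,0],[0,0,0],[0,0,0],[0,0,0],[0,0,0]]' --rot '[[0,0,0],[0,0,0],[0,0,0],[0,0,0],[0,0,0],[0,0,0]]'

```text
time_s: 7.7
position: [0.5189, -0.431, 0.0924]
tcp_rot: [[-0.141, 0.99, -0.005], [0.99, 0.141, 0.003], [0.004, -0.005, -1.0]]
force: [1.2, -0.3, 6.2]
opening: 0.51
```

```bash
python3 go.py .5202 -.4309 .0925 8.08
```

```text
lin [-0.1  1.3 -0.1] rot [-0.27 -0.2   0.01]
t 7.7 F [ 1.2 -0.3  6.2] op 0.51 q [-49.  43.  80.  -0.  58. -57.]
```

play_rows --fingers '[255,255,255,255,255]' --linear '[[0,-2,-0.5],[0,-5,-0.5],[0,-8,-0.5],[0,-12,-0.5],[0,-12,-0.5]]' --rot '[[0,0,0],[0,0,0],[0,0,0],[0,0,0],[0,0,0]]'

```text
time_s: 8.2
position: [0.5066, -0.4323, 0.0923]
tcp_rot: [[-0.14, 0.99, -0.006], [0.99, 0.14, 0.004], [0.005, -0.005, -1.0]]
force: [-1.1, -0.4, 4.6]
opening: 0.504
```

```bash
python3 go.py .5202 -.4309 .0925 8.08
```

```text
lin [-0.5 13.7 -0.2] rot [-0.29 -0.27 -0.02]
t 8.2 F [-1.1 -0.4  4.6] op 0.504 q [-50.  42.  81.  -0.  57. -58.]
```

play_rows --fingers '[255,255,255,255,255,255,255,255,255,255]' --linear '[[0,-5,-0.3],[0,-10,-0.3],[0,-15,-0.3],[0,-20,-0.3],[0,-25,-0.3],[0,-30,-0.3],[0,-36,-0.3],[0,-43,-0.3],[0,-43,-0.3],[0,-43,-0.3]]' --rot '[[0,0,0],[0,0,0],[0,0,0],[0,0,0],[0,0,0],[0,0,0],[0,0,0],[0,0,0],[0,0,0],[0,0,0]]'

```text
time_s: 9.2
position: [0.4653, -0.4386, 0.093]
tcp_rot: [[-0.14, 0.99, -0.003], [0.99, 0.14, 0.003], [0.003, -0.003, -1.0]]
force: [0.2, -0.1, -1.1]
opening: 0.512
```

```bash
python3 go.py .44 -.3 .12 10
python3 - <<'E'
from rig import capture,bot
import cv2,numpy as np
t=cv2.cvtColor(capture("top"),cv2.COLOR_RGB2BGR);s=cv2.cvtColor(capture("scene"),cv2.COLOR_RGB2BGR)
cv2.imwrite("pics/top2.png",t);cv2.imwrite("pics/scene2.png",s)
cv2.imwrite("pics/c4.png",np.hstack([t[:,150:],cv2.resize(s,None,fx=1,fy=1)[:,150:540]]))
print(bot.read_state()["position"],bot.read_state()["force"])
E
```

```text
lin [140.8  -5.8 -26.5] rot [-0.15 -0.2  -1.96]
t 9.2 F [ 0.2 -0.1 -1.1] op 0.512 q [-53.  40.  86.  -0.  54. -61.]
[ 0.46571673 -0.43855425  0.09310512] [ 0.00463706  0.66675433 -1.61748651]
```

View pics/c4.png

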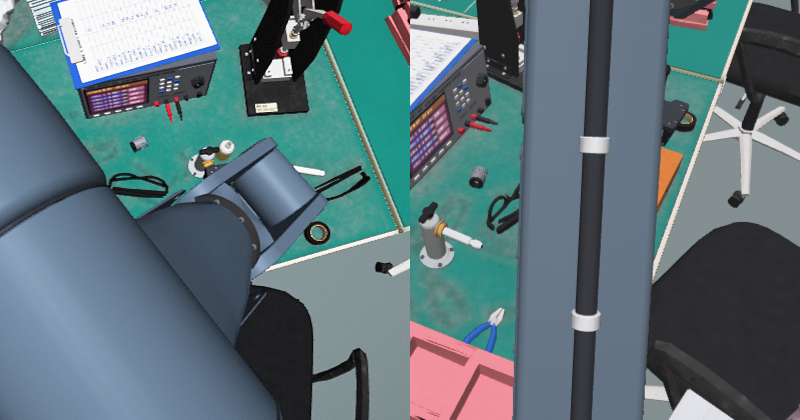

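```bash
python3 go.py .45 -.42 .125 10 .455 -.1238 .125 12.28
```

```text
lin [ 20.7 -13.  -31.8] rot [-0.14 -0.18 -1.93]
lin [313.2  33.5 -31. ] rot [-0.14 -0.18 -4.21]
t 9.3 F [ 0.   0.7 -1.6] op 0.511 q [-53.  40.  86.  -0.  54. -61.]
```

play_rows --fingers '[255,255,255,255,255,255,255,255,255,255,255,255,255,255,255,255]' --linear '[[0,-8,-10],[10,-13,-25],[25,-12,-32],[50,-8,-32],[80,-4,-32],[110,1,-32],[140,6,-32],[170,11,-32],[200,15,-31],[230,20,-31],[260,25,-31],[285,29,-31],[303,32,-31],[313,33.5,-31],[313,33.5,-31],[313,33.5,-31]]' --rot '[[0,0,0],[0,0,0],[-0.1,-0.15,-0.5],[-0.1,-0.15,-1],[-0.1,-0.15,-1.5],[-0.1,-0.15,-2],[-0.1,-0.15,-2.5],[-0.1,-0.15,-3],[-0.1,-0.15,-3.5],[-0.1,-0.15,-4],[-0.1,-0.15,-4.2],[-0.1,-0.15,-4.2],[-0.1,-0.15,-4.2],[-0.1,-0.15,-4.2],[-0.1,-0.15,-4.2],[-0.1,-0.15,-4.2]]'

```text
time_s: 10.9
position: [0.4553, -0.1244, 0.1253]
tcp_rot: [[-0.213, 0.977, 0.0], [0.977, 0.213, -0.0], [-0.0, 0.0, -1.0]]
force: [1.1, 0.1, -1.1]
opening: 0.511
```

```bash
python3 - <<'E'
from rig import capture,bot
import cv2,numpy as np
t=cv2.cvtColor(capture("top"),cv2.COLOR_RGB2BGR);s=cv2.cvtColor(capture("scene"),cv2.COLOR_RGB2BGR)
cv2.imwrite("pics/top3.png",t);cv2.imwrite("pics/scene3.png",s)
cv2.imwrite("pics/c5.png",np.hstack([t[:,0:400],s[:,100:500]]))
E
python3 go.py .47 -.1205 .0933 12.28
```

```text
lin [ 1.2 15.3 31.9] rot [-0.01 -0.   -0.05]
t 11.0 F [ 0.   0.2 -0.8] op 0.51 q [-29.  28. 109.  -0.  43. -41.]
```

View pics/c5.png

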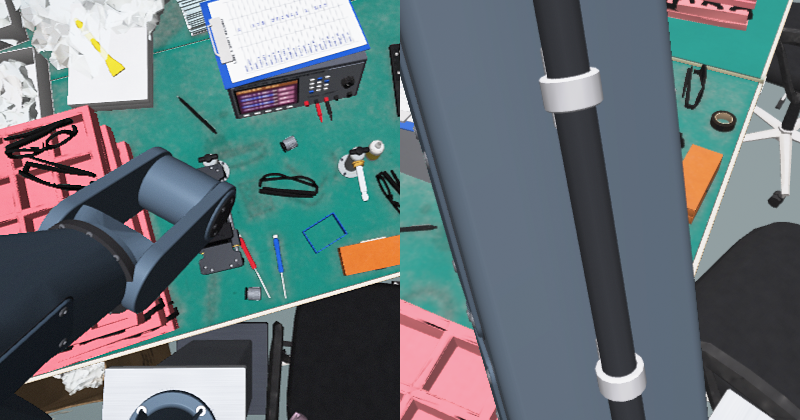

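play_rows --fingers '[255,255,255,255,255,255,255]' --linear '[[1.2,0,15],[1.2,0,32],[1.2,0,32],[1.2,8,32],[1.2,15,32],[1.2,15,32],[1.2,15,32]]' --rot '[[0,0,0],[0,0,0],[0,0,0],[0,0,0],[0,0,0],[0,0,0],[0,0,0]]'

```text
time_s: 11.7
position: [0.4699, -0.1197, 0.0935]
tcp_rot: [[-0.213, 0.977, 0.0], [0.977, 0.213, 0.0], [0.0, 0.0, -1.0]]
force: [0.8, 0.2, -1.0]
opening: 0.51
```

play_rows --fingers '[255,255]' --linear '[[0,0,0],[0,0,0]]' --rot '[[0,0,0],[0,0,0]]'

```text
time_s: 11.9
position: [0.469, -0.1194, 0.0931]
tcp_rot: [[-0.213, 0.977, -0.001], [0.977, 0.213, 0.001], [0.001, -0.001, -1.0]]
force: [0.1, -0.6, -1.7]
opening: 0.512
```

```bash
python3 go.py .47 -.1205 .0933 12.28
```

```text
lin [-1.2  0.7 -0.2] rot [-0.05 -0.06 -0.01]
t 11.9 F [ 0.1 -0.6 -1.7] op 0.512 q [-28.  32. 109.   0.  40. -40.]
```

play_rows --fingers '[255,255,255,255,255,255]' --linear '[[-1,3,0],[-1,8,0],[-1,13,0],[-1,17,0],[-1,17,0],[-1,17,0]]' --rot '[[0,0,0],[0,0,0],[0,0,0],[0,0,0],[0,0,0],[0,0,0]]'

```text
time_s: 12.5
position: [0.486, -0.1167, 0.0929]
tcp_rot: [[-0.213, 0.977, -0.001], [0.977, 0.213, 0.001], [0.001, -0.001, -1.0]]
force: [-0.7, -0.0, -0.5]
opening: 0.508
```

```bash
python3 go.py .4885 -.1165 .0933 12.28
```

```text
lin [-0.3  2.5 -0.4] rot [-0.07 -0.07  0.01]
t 12.5 F [-0.7 -0.  -0.5] op 0.508 q [-26.  33. 106.   0.  41. -39.]
```

play_rows --fingers '[255,255,255,255,255,255]' --linear '[[-0.3,2,-0.4],[-0.3,4,-0.4],[-0.3,6,-0.4],[-0.3,8,-0.4],[-0.3,10,-0.4],[-0.3,10,-0.4]]' --rot '[[0,0,0],[0,0,0],[0,0,0],[0,0,0],[0,0,0],[0,0,0]]'

```text
time_s: 13.1
position: [0.4963, -0.1151, 0.0934]
tcp_rot: [[-0.213, 0.977, -0.001], [0.977, 0.213, 0.001], [0.001, -0.001, -1.0]]
force: [0.6, -0.6, -1.4]
opening: 0.506
```

```bash
python3 go.py .498 -.1145 .0933 12.28
```

```text
lin [0.2 1.8 0.1] rot [-0.03 -0.04 -0.  ]
t 13.1 F [ 0.6 -0.6 -1.4] op 0.506 q [-26.  33. 105.   0.  42. -38.]
```

play_rows --fingers '[255,255,255,255,255]' --linear '[[0,2,0],[0,4,0],[0,6,0],[0,8,0],[0,8,0]]' --rot '[[0,0,0],[0,0,0],[0,0,0],[0,0,0],[0,0,0]]'

```text
time_s: 13.6
position: [0.5046, -0.1137, 0.0935]
tcp_rot: [[-0.212, 0.977, 0.0], [0.977, 0.212, 0.0], [0.0, 0.0, -1.0]]
force: [0.9, -1.8, -0.9]
opening: 0.509
```

play_rows --fingers '[255,255,255,255,255]' --linear '[[0,2,0],[0,4,0],[0,6,0],[0,8,0],[0,8,0]]' --rot '[[0,0,0],[0,0,0],[0,0,0],[0,0,0],[0,0,0]]'

```text
time_s: 14.1
position: [0.5122, -0.112, 0.0934]
tcp_rot: [[-0.213, 0.977, 0.0], [0.977, 0.213, 0.0], [0.0, 0.0, -1.0]]
force: [0.9, -2.1, -1.6]
opening: 0.509
```

```bash
python3 go.py .5201 -.1096 .0933 12.28
```

```text
lin [0.6 8.2 0.1] rot [ 0.01 -0.01 -0.01]
t 14.1 F [ 0.9 -2.1 -1.6] op 0.509 q [-25.  34. 103.   0.  43. -37.]
```

play_rows --fingers '[255,255,255,255,255,255]' --linear '[[-0.3,1,0],[-0.3,2,0],[-0.3,3,0],[-0.3,4,0],[-0.3,5,0],[-0.3,5,0]]' --rot '[[0,0,0],[0,0,0],[0,0,0],[0,0,0],[0,0,0],[0,0,0]]'

```text
time_s: 14.7
position: [0.5167, -0.111, 0.0934]
tcp_rot: [[-0.212, 0.977, -0.001], [0.977, 0.212, 0.001], [0.001, -0.001, -1.0]]
force: [0.1, -3.1, -1.2]
opening: 0.508
```

play_rows --fingers '[255,255,255,255]' --linear '[[0,0.7,0],[0,1.4,0],[0,2,0],[0,2,0]]' --rot '[[0,0,0],[0,0,0],[0,0,0],[0,0,0]]'

```text
time_s: 15.1
position: [0.5186, -0.1105, 0.0934]
tcp_rot: [[-0.213, 0.977, -0.001], [0.977, 0.213, 0.001], [0.001, -0.001, -1.0]]
force: [0.4, -4.5, -0.8]
opening: 0.508
```

play_rows --fingers '[255,255,255,255,255]' --linear '[[-0.5,0.5,0],[-0.5,1,0],[-0.5,1.5,0],[-0.5,1.5,0],[-0.5,1.5,0]]' --rot '[[0,0,0],[0,0,0],[0,0,0],[0,0,0],[0,0,0]]'

```text
time_s: 15.6
position: [0.5198, -0.1104, 0.0933]
tcp_rot: [[-0.212, 0.977, -0.001], [0.977, 0.212, 0.001], [0.001, -0.001, -1.0]]
force: [-1.3, -2.7, -0.8]
opening: 0.511
```

play_rows --fingers '[255,255,255,255]' --linear '[[-0.2,0.5,0],[-0.2,1,0],[-0.2,1,0],[-0.2,1,0]]' --rot '[[0,0,0],[0,0,0],[0,0,0],[0,0,0]]'

```text
time_s: 16.0
position: [0.5199, -0.1104, 0.0932]
tcp_rot: [[-0.213, 0.977, -0.004], [0.977, 0.213, 0.001], [0.002, -0.003, -1.0]]
force: [-3.7, -2.9, 1.0]
opening: 0.51
```

play_rows --fingers '[255,255,255,255]' --linear '[[-0.2,0.5,0],[-0.2,1,0],[-0.2,1,0],[-0.2,1,0]]' --rot '[[0,0,0],[0,0,0],[0,0,0],[0,0,0]]'

```text
time_s: 16.4
position: [0.5199, -0.1103, 0.093]
tcp_rot: [[-0.213, 0.977, -0.006], [0.977, 0.213, 0.002], [0.003, -0.005, -1.0]]
force: [-5.3, -3.5, 1.5]
opening: 0.512
```

play_rows --fingers '[255,255,255,255]' --linear '[[0,0.5,0],[0,1,0],[0,1,0],[0,1,0]]' --rot '[[0,0,0],[0,0,0],[0,0,0],[0,0,0]]'

```text
time_s: 16.8
position: [0.52, -0.1103, 0.0929]
tcp_rot: [[-0.214, 0.977, -0.008], [0.977, 0.214, 0.001], [0.003, -0.007, -1.0]]
force: [-7.8, -5.4, 2.6]
opening: 0.511
```

play_rows --fingers '[130,122,116,110,104,98]' --linear '[[0,0,0],[0,0,0],[0,0,0],[0,0,0],[0,0,0],[0,0,0]]' --rot '[[0,0,0],[0,0,0],[0,0,0],[0,0,0],[0,0,0],[0,0,0]]'

```text
time_s: 17.4
position: [0.5237, -0.11, 0.0934]
tcp_rot: [[-0.212, 0.977, 0.001], [0.977, 0.212, 0.001], [0.001, 0.001, -1.0]]
force: [-0.0, 0.1, -0.7]
opening: 0.601
```

play_rows --fingers '[95,95]' --linear '[[0,0,0],[0,0,0]]' --rot '[[0,0,0],[0,0,0]]'

```text
time_s: 17.6
position: [0.5241, -0.1103, 0.0936]
tcp_rot: [[-0.212, 0.977, 0.001], [0.977, 0.212, 0.0], [0.0, 0.001, -1.0]]
force: [0.9, -0.2, 0.7]
opening: 0.622
```

play_rows --fingers '[90,90,90,90,90]' --linear '[[0,1,0],[0,2,0],[0,3,0],[0,4,0],[0,4,0]]' --rot '[[0,0,0],[0,0,0],[0,0,0],[0,0,0],[0,0,0]]'

```text
time_s: 18.1
position: [0.5256, -0.1096, 0.0932]
tcp_rot: [[-0.213, 0.977, -0.004], [0.977, 0.213, 0.001], [0.002, -0.004, -1.0]]
force: [-3.7, -3.1, 2.3]
opening: 0.647
```

play_rows --fingers '[90,90,90]' --linear '[[0,1,0],[0,1.5,0],[0,1.5,0]]' --rot '[[0,0,0],[0,0,0],[0,0,0]]'

```text
time_s: 18.4
position: [0.5257, -0.1095, 0.0931]
tcp_rot: [[-0.214, 0.977, -0.007], [0.977, 0.214, 0.001], [0.002, -0.007, -1.0]]
force: [-7.3, -4.2, 4.3]
opening: 0.652
```

play_rows --fingers '[80,75,75,75,75,75,75,75,75]' --linear '[[0,-3,0],[0,-6,0],[0,-6,0],[0,-6,0],[0,-6,-8],[0,-6,-30],[0,-6,-70],[0,-6,-110],[0,-6,-110]]' --rot '[[0,0,0],[0,0,0],[0,0,0],[0,0,0],[0,0,0],[0,0,0],[0,0,0],[0,0,0],[0,0,0]]'

```text
time_s: 19.3
position: [0.5267, -0.112, 0.2093]
tcp_rot: [[-0.213, 0.977, 0.011], [0.977, 0.213, -0.004], [-0.007, 0.01, -1.0]]
force: [0.1, -0.4, -0.2]
opening: 0.707
```

```bash
python3 go.py .45 .2 .33 12.28 .35 .45 .33 36
```

```text
lin [ 320.4   -7.3 -122.9] rot [0.57 0.38 0.01]
lin [ 585.9  -51.8 -125.1] rot [  0.48   0.49 -23.71]
t 19.3 F [ 0.1 -0.4 -0.2] op 0.707 q [-24.  24.  96.   0.  59. -36.]
```

play_rows --fingers '[75,75,75,75,75,75,75,75,75,75,75,75,75,75,75,75,75,75]' --linear '[[0,0,-50],[0,0,-100],[20,0,-120],[60,-2,-123],[105,-4,-123],[150,-5,-123],[195,-6,-123],[240,-7,-123],[280,-7,-123],[320,-7,-123],[360,-14,-123],[400,-21,-123],[440,-28,-123],[480,-35,-123],[520,-42,-124],[555,-47,-124],[585,-52,-125],[585,-52,-125]]' --rot '[[0,0,0],[0,0,0],[0,0,0],[0,0,0],[0,0,0],[0,0,0],[0,0,0],[0,0,0],[0,0,0],[0,0,0],[0,0,-3],[0,0,-7],[0,0,-11],[0,0,-15],[0,0,-19],[0,0,-22],[0,0,-23],[0,0,-23]]'

```text
time_s: 21.1
position: [0.3458, 0.453, 0.3286]
tcp_rot: [[-0.581, 0.814, -0.002], [0.814, 0.581, 0.002], [0.003, 0.0, -1.0]]
force: [-0.1, -1.0, 0.1]
opening: 0.709
```

Run:
```python
from rig import capture,bot
import cv2,numpy as np
t=cv2.cvtColor(capture("top"),cv2.COLOR_RGB2BGR);s=cv2.cvtColor(capture("scene"),cv2.COLOR_RGB2BGR)
cv2.imwrite("pics/top4.png",t);cv2.imwrite("pics/scene4.png",s)
a=cv2.resize(t[130:250,165:285],(390,390),interpolation=cv2.INTER_CUBIC)
b=cv2.resize(s[180:290,140:260],(390,358),interpolation=cv2.INTER_CUBIC)
b=cv2.copyMakeBorder(b,0,32,0,0,cv2.BORDER_CONSTANT)
cv2.imwrite("pics/c6.png",np.hstack([a,b]))
cv2.imwrite("pics/c7.png",np.hstack([t[:,0:440],s[:,100:460]]))
```

```text
(no output)
```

View pics/c6.png

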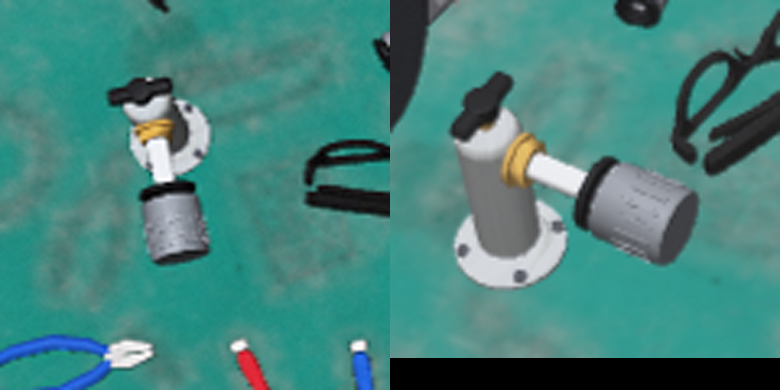

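View pics/c7.png

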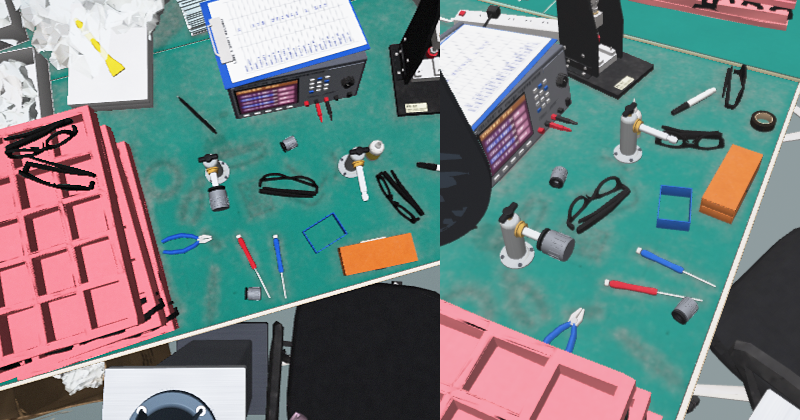

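Run:
```python
from meas import *
t=cv2.imread("pics/top4.png");s=cv2.imread("pics/scene4.png")
t0=cv2.imread("pics/top0.png");s0=cv2.imread("pics/scene0.png")
def prof(n,im,y,yaw,z,xs):
    a=np.radians(yaw);o=[]
    for x in xs:
        u=proj(n,(x,y+(x-.55)*np.tan(a),z)); o.append(cv2.getRectSubPix(im,(1,1),(float(u[0]),float(u[1])))[0,0].astype(float).mean())
    return np.array(o)
xs=np.arange(.49,.60,.0005)
for nm,y,yaw,z,ims in(("1 locked before",-.4266,8.08,.0817,(t0,s0)),("2 now",-.1031,12.28,.0825,(t,s))):
    for n,im in zip(("top","scene"),ims):
        p=prof(n,im,y,yaw,z,xs); dark=p<85
        i=[k for k in range(len(xs)) if dark[k] and xs[k]>.53]
        print(nm,n,"dark %.4f-%.4f along axis %.1f mm"%(xs[i[0]],xs[i[-1]],(xs[i[-1]]-xs[i[0]])*1000/np.cos(np.radians(yaw))))
c=mids(t,0,range(190,207),lambda k:217+(k-195)*.2,24)
sc=mids(s,1,range(210,220),lambda k:243+(k-210)*.4,34)
print("cap axis:");fit(c,sc,(.5,.56))
```

```text
1 locked before top dark 0.5415-0.5485 along axis 7.1 mm
1 locked before scene dark 0.5450-0.5525 along axis 7.6 mm
2 now top dark 0.5420-0.5490 along axis 7.2 mm
2 now scene dark 0.5460-0.5525 along axis 6.7 mm
17 width [16.6, 16.0, 16.2, 17.1, 17.2, 17.6, 17.8, 17.6, 18.2, 18.7, 18.6, 18.6, 18.3, 18.8, 18.8, 18.3, 18.4]
10 width [26.5, 26.8, 27.3, 27.5, 27.4, 27.7, 27.3, 27.5, 27.7, 28.6]
cap axis:
y@.55 -0.1034 yaw 11.22 z 0.0802 rms px 0.26
```

```bash
python3 -c "
from rig import bot
print(bot.read_state()['force'],bot.read_state()['time_s']);print(bot.hand_in())"
```

```text
[0.28259324 0.07821751 0.0120324 ] 21.2
the job is handed in; nothing more can be done
None
```

I moved the cap from outlet 1 to outlet 2 and handed the job in at 21.2 s; the hand-in gives no verdict, so the result below rests on my own checks.

**Taking it off:** I squeezed the cap between its back and its ring until the jaws read 45 mm, which means the ring was fully in. I then drew it straight off outlet 1's tube. The last force reading on the way off was about 5 N. The images afterwards show that tube bare.

**Putting it on:** I slid it along outlet 2's tube until it stopped at the expected depth, pushing with about 9 N. After letting go, I pressed once more on its back with about 8 N. It did not move, and the finger was within about 1 mm of where the cap's back should be when home.

**Last checks:**
- **Ring:** it shows 7.2 mm of black in the top view and 6.7 mm in the scene view. When locked on outlet 1 it showed 7.1 and 7.6 mm. If the teeth were riding on the plain tube I would expect about 4.8 mm, so I read it as sprung out and locked.
- **Alignment:** the cap is about 1° off the tube's direction, inside the 3.4° (0.06 rad) limit, and less than 1 mm off sideways.
- **Height (disagrees):** the cap measured about 2.3 mm below the tube axis, close to the 2.5 mm limit. The bore's clearance allows only about 0.7 mm, so I put most of that down to image error.
- **Surroundings:** by eye in the last pictures the things lying around are where they were, and the arm is clear of everything.

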